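Feel for the dragging wheel bearing and collar it

TASK

One of the four idler wheels on the rack has a bearing that drags. Turn each wheel by hand about a quarter turn, leaving it turned and gripping it only gently (no more than 25 N), feel which one resists, then slip the red collar over that wheel's hub so that it lies flat on the wheel, and let go. Do not disturb the glass block, the stone or the dish.

Things in the scene. Friction and masses are not known exactly. Their poses are not given: they have to be found in the camera images.
- wheel_1: Idler wheel, the leftmost (most +y) of four alike in a row on a fixed green rack, 120 mm apart. Flat-lying black disc, 84 mm across, 16 mm thick, metal face; its round metal hub, 36 mm across, rises 30 mm from the face. Origin: on the axis at the disc's underside, 26 mm above the bench (face at +16 mm, hub top at +46 mm). z up; x points to the blue dot. Turns endlessly about z both ways; cannot be lifted off.
- wheel_1_dot (a point): Blue dot on the face of wheel_1, 30 mm from its axis; it goes round with the wheel. A sound bearing resists turning with about 0.01 N m, the faulty one evenly with 0.2 to 0.3 N m while it turns (about 0.1 is left in a still grip after a short slow step, none after a fast stop). Which is faulty changes from run to run, cannot be seen and does not depend on the wheel's number.
- wheel_2: Idler wheel, the second from the left of four alike in a row on a fixed green rack, 120 mm apart. Flat-lying black disc, 84 mm across, 16 mm thick, metal face; its round metal hub, 36 mm across, rises 30 mm from the face. Origin: on the axis at the disc's underside, 26 mm above the bench (face at +16 mm, hub top at +46 mm). z up; x points to the blue dot. Turns endlessly about z both ways; cannot be lifted off.
- wheel_2_dot (a point): Blue dot on the face of wheel_2, 30 mm from its axis; it goes round with the wheel. A sound bearing resists turning with about 0.01 N m, the faulty one evenly with 0.2 to 0.3 N m while it turns (about 0.1 is left in a still grip after a short slow step, none after a fast stop). Which is faulty changes from run to run, cannot be seen and does not depend on the wheel's number.
- wheel_3: Idler wheel, the third from the left of four alike in a row on a fixed green rack, 120 mm apart. Flat-lying black disc, 84 mm across, 16 mm thick, metal face; its round metal hub, 36 mm across, rises 30 mm from the face. Origin: on the axis at the disc's underside, 26 mm above the bench (face at +16 mm, hub top at +46 mm). z up; x points to the blue dot. Turns endlessly about z both ways; cannot be lifted off.
- wheel_3_dot (a point): Blue dot on the face of wheel_3, 30 mm from its axis; it goes round with the wheel. A sound bearing resists turning with about 0.01 N m, the faulty one evenly with 0.2 to 0.3 N m while it turns (about 0.1 is left in a still grip after a short slow step, none after a fast stop). Which is faulty changes from run to run, cannot be seen and does not depend on the wheel's number.
- wheel_4: Idler wheel, the rightmost (most -y) of four alike in a row on a fixed green rack, 120 mm apart. Flat-lying black disc, 84 mm across, 16 mm thick, metal face; its round metal hub, 36 mm across, rises 30 mm from the face. Origin: on the axis at the disc's underside, 26 mm above the bench (face at +16 mm, hub top at +46 mm). z up; x points to the blue dot. Turns endlessly about z both ways; cannot be lifted off.
- wheel_4_dot (a point): Blue dot on the face of wheel_4, 30 mm from its axis; it goes round with the wheel. A sound bearing resists turning with about 0.01 N m, the faulty one evenly with 0.2 to 0.3 N m while it turns (about 0.1 is left in a still grip after a short slow step, none after a fast stop). Which is faulty changes from run to run, cannot be seen and does not depend on the wheel's number.
- collar_center (a point): Loose red plastic collar (a ring), 60 mm outside and 44 mm inside diameter, 24 mm tall, 60 g, lying flat on the bench to the left in front of the rack. The point is the middle of its hole, half-way up; z is its axis. Over a hub it has 4 mm of play all round and rests on the wheel's face, the point then being 54 mm above the bench.
- glass_center (a point): Bystander: faceted red glass block, six-sided, 72 mm wide at its foot, 55 mm tall, 450 g, loose. The point is its middle.
- stone_center (a point): Bystander: yellow dressing stone, a bar 90 x 30 x 22 mm, long axis x, loose. The point is its middle.
- dish_center (a point): Bystander: shallow round steel dish, 90 mm across, 30 mm tall, loose, beyond the rack. The point is on its axis half-way up.
Mind the look-alikes: they are no part of the job. Several things look just like the part that bears collar_center: the one meant starts farthest to the robot's left.

How it is judged:
On the way:
1. all four wheels have been turned, each dot standing more than 24 mm from where it started (about 48 degrees) (distance of each of wheel_1_dot, wheel_2_dot, wheel_3_dot, wheel_4_dot from where it was at the start of the episode above 0.024 m), for 0.1 s.
At the end, for the whole second after the job is handed in: The red collar is round the hub of the wheel whose bearing drags (collar's middle within 6.5 mm of that wheel's axis), lying flat on its face (tilt under 0.08 rad, collar's middle 50 to 58 mm above the bench), at rest and released (horizontal distance between collar_center and seat_1 below 0.0065 m and height (world z) of collar_center between 0.05 and 0.058 m and angle between collar_center's own z axis and vertical below 0.08 rad and linear speed of collar below 0.01 m/s); the robot touches nothing.
It fails at once if a wheel is squeezed or pressed by the fingers with more than 60 N in all (a grip of 30 N from each side) (contact force between the fingers and wheel_1 above 60 N or contact force between the fingers and wheel_2 above 60 N or contact force between the fingers and wheel_3 above 60 N or contact force between the fingers and wheel_4 above 60 N).
It fails at once if the glass block is moved more than 15 mm (distance of glass_center from where it was at the start of the episode above 0.015 m).
It fails at once if the dressing stone is moved more than 15 mm (distance of stone_center from where it was at the start of the episode above 0.015 m).
It fails at once if the steel dish is moved more than 15 mm (distance of dish_center from where it was at the start of the episode above 0.015 m).
It also fails if it takes over 72 s, if anything falls off the work surface, if the arm or the gripper's body presses on something with over 40 N, if the wrist force passes 120 N, or if a joint passes its speed limit or range.

ROBOT

A 6-joint arm with a two-finger parallel gripper is mounted at the origin on the work surface. World frame = base frame: x ahead of the robot, y to its left, z up, the work surface at z = 0. Lengths are in m, angles in rad, forces in N, time in s.
With the tool pointing down it reaches from about 0.25 to 0.775 m from the base axis. Payload 4 kg.
Tool frame: the origin (TCP) lies on the front face of the gripper's body, between the roots of the fingers; the fingertips stand 73 mm ahead of it and the grasp point (between the pads) lies 54 mm ahead of it (bot.tcp_to_tips is the distance from the TCP to the fingertips, in m); x points along the fingers, z is the direction in which the jaws open and shut, and the axes are right-handed (so a half turn about x gives the same grasp; the last joint's range is limited). The gripper opens to 85 mm and grips with 20 to 120 N. Pads are 22 mm wide; open, the fingers measure 114 mm over their backs; the gripper's body (76 mm by 85 mm) begins 54 mm behind the grasp point. The pads swing forward as they close: fully open they stand 13 mm farther back than shut.
Start: joints at [-1.355, 0.087, 1.371, -0, 1.684, -0.103], TCP at [0.172, -0.522, 0.304] pointing down, gripper open.
Joint ranges: [-3.1, 3.1], [-0.76, 2.03], [0.27, 2.55], [-1.08, 4.22], [0.17, 2.65], [-2.57, 2.57]. Speed limits (rad/s): [2.79, 2.79, 3.14, 3.14, 3.14, 3.14].

INTERFACE

Orientations are given as a unit quaternion [w, x, y, z].
In Python, from cell import bot gives the robot as it stands. The module is installed in compiled form; this text tells all that it offers. Calls block until the motion is done:
- bot.move_pose(position, orientation): joint-space move of the TCP to a pose.
- bot.servo_line(position, feed=0.15, attitude=None, force_limit=None): straight line of the TCP; attitude=None keeps the orientation; feed is the mean speed in m/s. With force_limit (N) it stops when the force on the tool has changed by that much, and returns True; else False.
- bot.movej(angles): joint-space move.
- bot.set_gripper(opening): finger opening in m; the grip force is fixed at half the most; returns when the fingers have stopped.
- bot.pause(seconds).
- bot.inverse_kinematics(position, orientation): joint angles nearest the present ones, or None.
- bot.snapshot(name): name is "scene" or "top" or "wrist"; returns a dict with "img" (420x560x3 uint8, red, green, blue), "mtx" (3x3 intrinsics, pixels), "k1" (the pictures are not rectified: a ray, as slopes to the right and down, at radius r is drawn at 1 + k1 r^2 times it, then the intrinsics apply), "rvec" (rotation vector, rad) and "tvec" (3), from world to camera coordinates, as OpenCV has them; the wrist camera has in their place "T_tool_cam" (4x4, takes a point from camera to tool coordinates, whose origin is the TCP and whose axes are the tool frame's). Camera axes: x right, y down, z forward; pixel columns grow to the right and rows downward; lengths in m; the calibration is good to about 2 mm. A picture is of the moment at which its call begins: read the wrist's pose just before it. There is no depth.
A pose or a line that the arm cannot do raises bot.MotionError and nothing moves.
- bot.close_job(): hands the job in, once; it reports no verdict.
Trained networks look in a picture, given as the dict that the camera call returned (one of the last four; its "shot" number tells which), for a name from the list of things; names that differ only in an ending like _2 or _b are one class to them, and where a whole thing is asked for, a point or a joint stands for the part that bears it (a point fixed in the world has none). Each returns a list of dicts, best first, with "confidence" (0 to 1); they miss things now and then, are a little off and sometimes report something else, mostly with a low value. They report only what shows in the picture. A call takes as long as a camera call. They do not tell look-alikes from the thing itself.
- bot.recognise(picture, thing): "position" ([column, row] in pixels, amid what is visible of it).
- bot.regions_of(picture, thing): "mask" (420x560 bool, what is visible of it) and "position" ([column, row] in pixels, amid what is visible of it).
- bot.place_of(picture, thing): "position" ([column, row] in pixels: a listed point, or the origin of a listed thing).
Readings, each from a call of its own:
- bot.current_clock(): time.
- bot.current_qpos(): joint angles.
- bot.current_dq(): joint speeds.
- bot.current_joint_efforts(): joint torques, N m.
- bot.current_ee_pos(): TCP position.
- bot.current_orientation(): TCP orientation.
- bot.current_ft_force(): force on the tool from outside, world axes, zero at the start.
- bot.current_moment(): the same for the moment, N m.
- bot.current_width(): finger opening in m.
Only numpy, scipy, OpenCV 4.12 (cv2) and the standard library are available. Lean on these libraries where they do the work, as an engineer would, in place of code of your own. Each camera call takes 0.05 s, during which the arm holds its last target.

## Working session

There is one attempt and no reset: what is moved stays moved. The work goes in short steps, each a Python script; the robot and the scene stay as the last script left them, time stands still between calls to the robot, and variables do not carry over. Pictures are saved under pics/ and viewed, and the job is handed in when it is done.

```bash
mkdir -p pics
cat > h.py <<'E'
import numpy as np, cv2
from cell import bot
def save(s,n): cv2.imwrite('pics/'+n+'.png', s['img'][:,:,::-1])
def ray(s,px):
    K=np.array(s['mtx']);x=(px[0]-K[0,2])/K[0,0];y=(px[1]-K[1,2])/K[1,1]
    k=s['k1'];rd=np.hypot(x,y);r=rd
    for _ in range(30): r=rd/(1+k*r*r)
    f=r/rd if rd>0 else 1
    return np.array([x*f,y*f,1.])
def toplane(s,px,z,pose=None):
    d=ray(s,px)
    if 'rvec' in s:
        R=cv2.Rodrigues(np.array(s['rvec'],float))[0];t=np.array(s['tvec'],float).ravel()
        o=-R.T@t;d=R.T@d
    else:
        T=np.array(s['T_tool_cam']);p,q=pose
        from scipy.spatial.transform import Rotation as Ro
        Rt=Ro.from_quat([q[1],q[2],q[3],q[0]]).as_matrix()
        o=Rt@T[:3,3]+p;d=Rt@T[:3,:3]@d
    return o+d*(z-o[2])/d[2]
E
python3 - <<'E'
from h import *
print(bot.current_clock(),bot.current_orientation(),bot.current_ee_pos(),bot.current_width())
for n in ['top','scene']:
    s=bot.snapshot(n);save(s,n+'0')
    for th,z in [('wheel_1',.026),('wheel_1_dot',.042),('collar_center',.012),('glass_center',.027),('stone_center',.011),('dish_center',.015)]:
        for d in bot.place_of(s,th):
            print(n,th,np.round(d['position']),round(d['confidence'],2),np.round(toplane(s,d['position'],z),4))
E
```

```text
0.0 [ 0.57242793  0.41482694  0.57361602 -0.41377473] [ 0.17228867 -0.52194613  0.30273816] 0.08552318572942995
top wheel_1 [367. 210.] 0.79 [ 0.5941 -0.2237  0.026 ]
top wheel_1 [270. 200.] 0.68 [0.6223 0.0073 0.026 ]
top wheel_1 [218. 198.] 0.67 [0.6304 0.1336 0.026 ]
top wheel_1 [317. 206.] 0.66 [ 0.6073 -0.1055  0.026 ]
top wheel_1 [381. 292.] 0.47 [ 0.4006 -0.2449  0.026 ]
top wheel_1_dot [231. 190.] 0.88 [0.6472 0.0991 0.042 ]
top collar_center [190. 295.] 0.7 [0.4014 0.2008 0.012 ]
top collar_center [242. 305.] 0.69 [0.3766 0.0794 0.012 ]
top collar_center [259. 268.] 0.48 [0.4621 0.0378 0.012 ]
top glass_center [378. 293.] 0.61 [ 0.3975 -0.2377  0.027 ]
top glass_center [265. 143.] 0.38 [0.7654 0.0176 0.027 ]
top glass_center [369. 214.] 0.3 [ 0.5839 -0.2284  0.027 ]
top stone_center [312. 292.] 0.98 [ 0.403  -0.0877  0.011 ]
top dish_center [261. 142.] 0.59 [0.772  0.0257 0.015 ]
top dish_center [317. 205.] 0.23 [ 0.6111 -0.1057  0.015 ]
scene wheel_1 [188. 228.] 0.96 [ 0.5853 -0.2198  0.026 ]
scene wheel_1 [282. 227.] 0.78 [0.6109 0.0031 0.026 ]
scene wheel_1 [337. 224.] 0.73 [0.6182 0.1367 0.026 ]
scene wheel_1 [234. 228.] 0.64 [ 0.6009 -0.1112  0.026 ]
scene wheel_1 [281. 229.] 0.62 [ 0.6199 -0.0019  0.026 ]
scene wheel_1_dot [329. 228.] 0.77 [0.6494 0.1069 0.042 ]
scene collar_center [285. 192.] 0.82 [0.4527 0.0352 0.012 ]
scene collar_center [340. 176.] 0.8 [0.3954 0.2032 0.012 ]
scene collar_center [296. 175.] 0.61 [0.3726 0.0815 0.012 ]
scene glass_center [180. 183.] 0.57 [ 0.3903 -0.2427  0.027 ]
scene stone_center [244. 182.] 0.78 [ 0.3865 -0.0709  0.011 ]
scene dish_center [305. 278.] 0.9 [0.7738 0.0266 0.015 ]
```

```bash
python3 -c "
import cv2
for n,c in (('top0',(120,330,140,440)),('scene0',(130,320,130,400))):
    i=cv2.imread(f'pics/{n}.png')[c[0]:c[1],c[2]:c[3]]
    cv2.imwrite(f'pics/{n}c.png',cv2.resize(i,None,fx=2.6,fy=2.6,interpolation=2))
"
```

```text
(no output)
```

View pics/top0c.png

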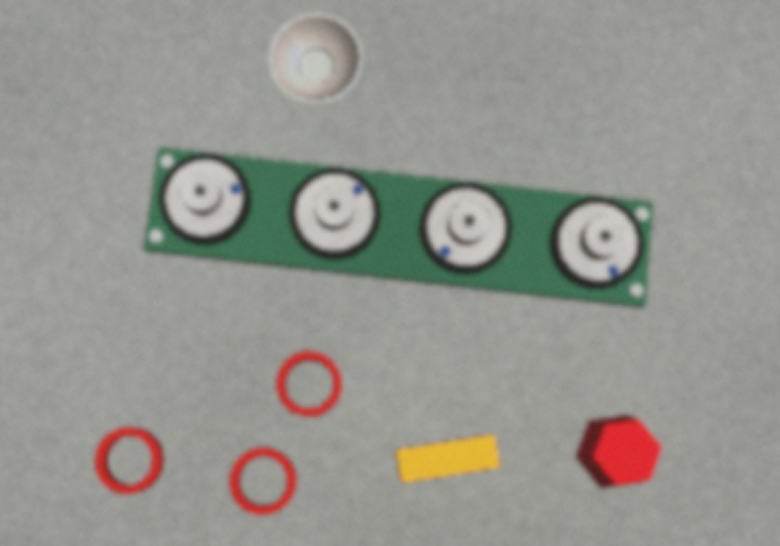

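View pics/scene0c.png

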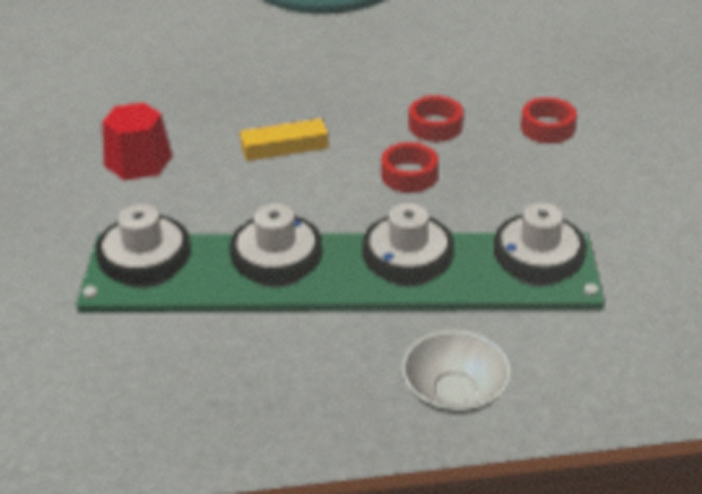

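```bash
cat >> h.py <<'E'
from scipy.spatial.transform import Rotation as Ro
def quat(yaw):
    # tool down, jaw axis at angle yaw in the world xy plane
    x=np.array([0,0,-1.]);z=np.array([np.cos(yaw),np.sin(yaw),0]);y=np.cross(z,x)
    q=Ro.from_matrix(np.c_[x,y,z]).as_quat();return [q[3],q[0],q[1],q[2]]
def yaw_of(q):
    R=Ro.from_quat([q[1],q[2],q[3],q[0]]).as_matrix();return np.arctan2(R[1,2],R[0,2])
def pose(): return np.array(bot.current_ee_pos()),bot.current_orientation()
E
python3 - <<'E'
from h import *
print(bot.tcp_to_tips, yaw_of(bot.current_orientation()))
s=bot.snapshot('wrist');save(s,'w0');print(np.round(s['T_tool_cam'],3),s['mtx'],s['k1'])
for p in [(.62,.135),(.6,.01),(.6,-.1),(.59,-.22),(.4,.2)]:
    for yw in np.arange(-180,180,30):
        q=bot.inverse_kinematics([*p,.12],quat(np.radians(yw)))
        print(p,yw,None if q is None else np.round(q,2))
E
```

```text
0.0726 -1.2520193826612647
[[-0.    -0.327  0.945 -0.071]
 [-0.001 -0.945 -0.327  0.084]
 [ 1.    -0.001 -0.     0.001]
 [ 0.     0.     0.     1.   ]] [[372.79530844   0.         280.46009874]
 [  0.         372.79530844 208.15175379]
 [  0.           0.           1.        ]] -0.09696198219395494
(0.62, 0.135) -180 None
(0.62, 0.135) -150 None
(0.62, 0.135) -120 [ 0.13  0.37  1.4  -0.    1.37  2.22]
(0.62, 0.135) -90 [ 0.13  0.37  1.4  -0.    1.37  1.7 ]
(0.62, 0.135) -60 [ 0.13  0.37  1.4  -0.    1.37  1.17]
(0.62, 0.135) -30 [ 0.13  0.37  1.4  -0.    1.37  0.65]
(0.62, 0.135) 0 [ 0.13  0.37  1.4  -0.    1.37  0.13]
(0.62, 0.135) 30 [ 0.13  0.37  1.4  -0.    1.37 -0.4 ]
(0.62, 0.135) 60 [ 0.13  0.37  1.4  -0.    1.37 -0.92]
(0.62, 0.135) 90 [ 0.13  0.37  1.4  -0.    1.37 -1.45]
(0.62, 0.135) 120 [ 0.13  0.37  1.4  -0.    1.37 -1.97]
(0.62, 0.135) 150 [ 0.13  0.37  1.4  -0.    1.37 -2.49]
(0.6, 0.01) -180 None
(0.6, 0.01) -150 [-0.08  0.3   1.5  -0.    1.35  2.54]
(0.6, 0.01) -120 [-0.08  0.3   1.5  -0.    1.35  2.02]
(0.6, 0.01) -90 [-0.08  0.3   1.5  -0.    1.35  1.49]
(0.6, 0.01
[... 1435 characters left out ...]
0.59, -0.22) 90 [-0.45  0.36  1.42 -0.    1.37 -2.02]
(0.59, -0.22) 120 [-0.45  0.36  1.42 -0.    1.37 -2.54]
(0.59, -0.22) 150 None
(0.4, 0.2) -180 None
(0.4, 0.2) -150 None
(0.4, 0.2) -120 [ 0.34 -0.03  1.86 -0.    1.3   2.43]
(0.4, 0.2) -90 [ 0.34 -0.03  1.86 -0.    1.3   1.91]
(0.4, 0.2) -60 [ 0.34 -0.03  1.86 -0.    1.3   1.38]
(0.4, 0.2) -30 [ 0.34 -0.03  1.86 -0.    1.3   0.86]
(0.4, 0.2) 0 [ 0.34 -0.03  1.86 -0.    1.3   0.34]
(0.4, 0.2) 30 [ 0.34 -0.03  1.86 -0.    1.3  -0.19]
(0.4, 0.2) 60 [ 0.34 -0.03  1.86 -0.    1.3  -0.71]
(0.4, 0.2) 90 [ 0.34 -0.03  1.86 -0.    1.3  -1.23]
(0.4, 0.2) 120 [ 0.34 -0.03  1.86 -0.    1.3  -1.76]
(0.4, 0.2) 150 [ 0.34 -0.03  1.86 -0.    1.3  -2.28]
```

Run:
```python
from h import *
q=quat(np.radians(90))
def look(x,y,z,n):
    bot.move_pose([x,y,z],q);bot.pause(0.1)
    P=pose();s=bot.snapshot('wrist');save(s,n);np.save('pics/'+n+'.npy',dict(s=s,P=P),allow_pickle=True)
    print(n,bot.current_clock(),P[0],yaw_of(P[1]))
    for th,zz in [('wheel_1',.026),('collar_center',.012)]:
        for d in bot.place_of(s,th):
            print(th,np.round(d['position']),round(d['confidence'],2),np.round(toplane(s,d['position'],zz,P),4))
look(.57,-.17,.25,'w34')
bot.set_gripper(0.05);print(bot.current_width(),bot.current_clock())
look(.58,.07,.25,'w12')
look(.37,.2,.22,'wc')
bot.set_gripper(0.045);print(bot.current_width(),bot.current_clock())
```

```text
w34 2.8333 [ 0.56974021 -0.17092427  0.25016376] 1.5690988896283056
wheel_1 [356. 225.] 0.94 [ 0.603  -0.1076  0.026 ]
wheel_1 [487. 237.] 0.78 [0.6156 0.0125 0.026 ]
wheel_1 [216. 204.] 0.78 [ 0.5839 -0.2262  0.026 ]
collar_center [536.  58.] 0.64 [0.4624 0.0389 0.012 ]
0.050064254472563754 3.375
w12 4.475 [0.58026788 0.06834515 0.24995501] 1.56854221914728
wheel_1 [ 77. 211.] 0.85 [ 0.6005 -0.1087  0.026 ]
wheel_1 [214. 227.] 0.79 [0.6151 0.0102 0.026 ]
wheel_1 [354. 248.] 0.72 [0.6356 0.1318 0.026 ]
wc 5.7083 [0.37139139 0.19962487 0.22052229] 1.5692385568498042
collar_center [100. 291.] 0.67 [0.4613 0.0387 0.012 ]
0.045323207328768295 6.0333
```

```bash
python3 -c "
import cv2,numpy as np
a=cv2.imread('pics/w34.png');b=cv2.imread('pics/w12.png')
cv2.imwrite('pics/m1.png',np.vstack([a[100:360],b[100:360]]))"
```

```text
(no output)
```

View pics/m1.png

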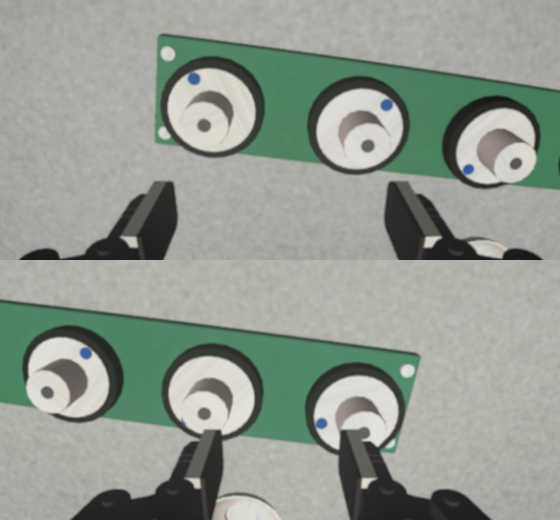

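View pics/wc.png

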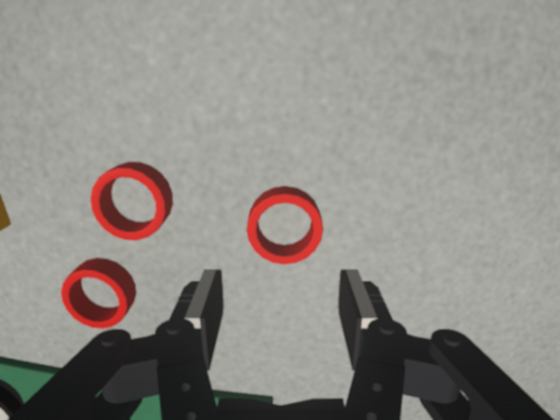

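Run:
```python
from h import *
def load(n): 
    d=np.load(f'pics/{n}.npy',allow_pickle=True).item();return d['s'],d['P']
for n,pts in [('w34',[(204,225),(367,245),(515,263)]),('w12',[(47,232),(204,253),(363,273)])]:
    s,P=load(n);g=cv2.cvtColor(s['img'],cv2.COLOR_RGB2GRAY)
    for p in pts:
        x,y=p;w=g[y-11:y+12,x-11:x+12].astype(float)
        r=np.hypot(*np.mgrid[-11:12,-11:12]); wt=np.clip(190-w,0,None)*(r<10)
        yy,xx=np.mgrid[-11:12,-11:12];c=(x+(wt*xx).sum()/wt.sum(),y+(wt*yy).sum()/wt.sum())
        print(n,np.round(c,1),toplane(s,c,.072,P))
s,P=load('wc')
h=cv2.cvtColor(s['img'],cv2.COLOR_RGB2HSV);m=(((h[...,0]<8)|(h[...,0]>172))&(h[...,1]>150)&(h[...,2]>150)).astype(np.uint8)
cs,_=cv2.findContours(m,cv2.RETR_EXTERNAL,cv2.CHAIN_APPROX_NONE)
for c in cs:
    if len(c)>60:
        w=np.array([toplane(s,p[0]+0.,.024,P)[:2] for p in c]);
        A=np.c_[2*w,np.ones(len(w))];sol=np.linalg.lstsq(A,(w**2).sum(1),rcond=None)[0]
        print('collar',sol[:2],np.sqrt(sol[2]+sol[:2]@sol[:2]),len(c))
```

```text
w34 [203.6 225. ] [ 0.58465443 -0.22724331  0.072     ]
w34 [367.5 245.6] [ 0.60122003 -0.10763922  0.072     ]
w34 [515.5 263.2] [0.61785683 0.01191694 0.072     ]
w12 [ 46.9 232.1] [ 0.6009835  -0.10907639  0.072     ]
w12 [203.8 253.3] [0.61763988 0.01047606 0.072     ]
w12 [361.2 274.4] [0.63573242 0.12862247 0.072     ]
collar [0.46286905 0.03772694] 0.02862335414304251 172
collar [0.39746437 0.20178359] 0.028801378093611316 204
collar [0.37690659 0.08082269] 0.02874470715664558 203
```

```bash
cat >> h.py <<'E'
W={1:np.array([.6346,.130]),2:np.array([.6178,.0111]),3:np.array([.6011,-.1084]),4:np.array([.5846,-.2274])}
Y0=np.radians(50)
def st(tag=''):
    print(tag,'t%.2f'%bot.current_clock(),'w%.4f'%bot.current_width(),'F',np.round(bot.current_ft_force(),2),'M',np.round(bot.current_moment(),3),'yaw%.1f'%np.degrees(yaw_of(bot.current_orientation())),np.round(bot.current_ee_pos(),4),flush=True)
E
python3 - <<'E'
from h import *
q=quat(Y0);j=np.array([np.cos(Y0),np.sin(Y0)])
c=W[4]+0.003*j
bot.move_pose([*c,.17],q);st('above')
r=bot.servo_line([*c,.121],feed=.08,force_limit=8);st('down %s'%r)
st()
for w in [.044,.043,.042,.0415,.041]:
    bot.set_gripper(w);st(w)
    if np.linalg.norm(bot.current_ft_force())>12: break
E
```

```text
above t7.78 w0.0452 F [ 0.63  1.02 -0.18] M [ 0.011 -0.017 -0.036] yaw50.1 [ 0.5868 -0.2238  0.1704]
down False t8.54 w0.0450 F [ 0.51  0.29 -0.28] M [ 0.03  -0.02   0.025] yaw50.0 [ 0.5867 -0.2253  0.1211]
 t8.54 w0.0450 F [ 0.51  0.29 -0.28] M [ 0.03  -0.02   0.025] yaw50.0 [ 0.5867 -0.2253  0.1211]
0.044 t8.76 w0.0441 F [-0.15  0.22 -0.36] M [ 0.026  0.062 -0.03 ] yaw50.0 [ 0.5869 -0.2253  0.1219]
0.043 t8.97 w0.0428 F [ 0.29 -0.12 -0.1 ] M [ 0.037 -0.005 -0.029] yaw50.0 [ 0.5866 -0.2251  0.1213]
0.042 t9.19 w0.0418 F [0.3  0.71 0.98] M [ 0.05  -0.05   0.024] yaw50.0 [ 0.5865 -0.2251  0.121 ]
0.0415 t9.41 w0.0412 F [-0.31 -0.05 -0.01] M [-0.001  0.028  0.   ] yaw50.0 [ 0.5865 -0.2251  0.121 ]
0.041 t9.62 w0.0410 F [-0.11  0.53  0.14] M [ 0.019 -0.024 -0.008] yaw50.0 [ 0.5865 -0.2251  0.121 ]
```

Run:
```python
from h import *
for w in [.0405,.040,.0395,.039,.0385,.038,.0375,.037]:
    bot.set_gripper(w);st(w)
    if np.linalg.norm(bot.current_ft_force())>6: break
```

```text
0.0405 t9.84 w0.0404 F [-0.07 -0.9   0.33] M [-0.095  0.106  0.004] yaw50.0 [ 0.5864 -0.2252  0.121 ]
0.04 t10.06 w0.0400 F [-1.84 -1.43  0.55] M [-0.19   0.255  0.008] yaw50.0 [ 0.5863 -0.2254  0.1211]
0.0395 t10.28 w0.0398 F [-2.59 -1.61  1.21] M [-0.366  0.468 -0.011] yaw50.0 [ 0.5862 -0.2255  0.1211]
0.039 t10.49 w0.0391 F [-3.58 -2.97  1.76] M [-0.573  0.744 -0.053] yaw50.0 [ 0.5861 -0.2256  0.1212]
0.0385 t10.71 w0.0386 F [-5.02 -4.36  2.06] M [-0.685  0.797 -0.07 ] yaw50.0 [ 0.586  -0.2258  0.1212]
```

```bash
cat >> h.py <<'E'
def avg(n=8,dt=0.01):
    w=[];F=[];M=[]
    for _ in range(n):
        w.append(bot.current_width());F.append(bot.current_ft_force());M.append(bot.current_moment());bot.pause(dt)
    return np.mean(w),np.mean(F,0),np.mean(M,0)
E
python3 - <<'E'
from h import *
j=np.array([np.cos(Y0),np.sin(Y0)])
for w in [.0375,.0365,.0355,.0345]:
    bot.set_gripper(w);a=avg();print(w,'t%.2f'%bot.current_clock(),'err %.2f mm'%((a[0]-w)*1e3),np.round(a[1],1),np.round(a[2],2),np.round(bot.current_ee_pos(),4),flush=True)
    if np.linalg.norm(a[1])>20: break
E
```

```text
0.0375 t10.99 err 0.06 mm [-5.1 -4.3  3.6] [-0.75  0.9  -0.03] [ 0.5858 -0.2262  0.1213]
0.0365 t11.28 err 0.02 mm [-6.2 -4.8  3.6] [-0.86  1.06 -0.  ] [ 0.5855 -0.2265  0.1214]
0.0355 t11.56 err 0.03 mm [-6.7 -5.5  4.4] [-0.92  1.17 -0.01] [ 0.5853 -0.2267  0.1215]
0.0345 t11.84 err 0.56 mm [-7.2 -5.6  4.8] [-0.92  1.21 -0.05] [ 0.5853 -0.2267  0.1216]
```

Run:
```python
from h import *
def rep(t):
    a=avg();print(t,'t%.2f'%bot.current_clock(),'w %.2f mm'%(a[0]*1e3),np.round(a[1],1),np.round(a[2],3),'yaw %.1f'%np.degrees(yaw_of(bot.current_orientation())),np.round(bot.current_ee_pos(),4),flush=True)
c=[.5852,-.2269,.1205]
bot.servo_line(c,feed=.03);rep('recentre')
bot.servo_line(c,feed=.002,attitude=quat(Y0-np.radians(5)));rep('rot5')
bot.servo_line([*c[:2],c[2]-.0005],feed=.001,attitude=quat(Y0-np.radians(13)));rep('rot13')
```

```text
recentre t12.16 w 35.07 mm [-4.6 -1.4  5.6] [-0.348  0.889 -0.033] yaw 50.0 [ 0.5851 -0.227   0.1216]
rot5 t12.47 w 35.19 mm [-4.8 -1.5  5.9] [-0.405  0.938 -0.078] yaw 45.0 [ 0.585  -0.2271  0.1216]
rot13 t12.86 w 35.09 mm [-5.9 -1.7  7.5] [-0.376  1.115 -0.076] yaw 37.0 [ 0.5849 -0.2272  0.1216]
```

```bash
cat >> h.py <<'E'
def rep(t):
    a=avg();print(t,'t%.2f'%bot.current_clock(),'w %.2f mm'%(a[0]*1e3),np.round(a[1],1),np.round(a[2],3),'yaw %.1f'%np.degrees(yaw_of(bot.current_orientation())),np.round(bot.current_ee_pos(),4),flush=True);return a
E
python3 - <<'E'
from h import *
c=[.5846,-.2274,.122]
R=np.radians
bot.servo_line(c,feed=.03);rep('recentre')
for d in [12,20,28]:
    bot.servo_line([*c[:2],c[2]],feed=.002,attitude=quat(Y0-R(d)));rep('rot%d'%d)
for d in [22,16]:
    bot.servo_line([*c[:2],c[2]],feed=.002,attitude=quat(Y0-R(d)));rep('rot%d'%d)
E
```

```text
recentre t13.18 w 34.90 mm [-0.7 -1.9 -0.2] [-0.407  0.288 -0.08 ] yaw 37.0 [ 0.5847 -0.2273  0.1217]
rot12 t13.49 w 35.01 mm [ 0.2 -1.5 -1.3] [-0.374  0.154  0.038] yaw 38.0 [ 0.5847 -0.2272  0.1217]
rot20 t13.85 w 35.05 mm [ 0.1 -1.6 -2.3] [-0.392  0.134 -0.059] yaw 30.1 [ 0.5846 -0.2273  0.1217]
rot28 t14.21 w 35.09 mm [-0.1 -1.8 -2.9] [-0.413  0.198 -0.057] yaw 22.2 [ 0.5845 -0.2274  0.1218]
rot22 t14.53 w 35.03 mm [ 0.4 -2.1 -3.7] [-0.43   0.072  0.095] yaw 27.9 [ 0.5846 -0.2274  0.1217]
rot16 t14.86 w 35.10 mm [ 1.  -2.1 -4.8] [-0.442 -0.031  0.077] yaw 33.9 [ 0.5847 -0.2273  0.1218]
```

Run:
```python
from h import *
c=[.5846,-.2274,.1215]
R=np.radians
bot.servo_line(c,feed=.03,attitude=quat(Y0-R(55)));rep('55')
bot.servo_line(c,feed=.03,attitude=quat(Y0-R(92)));rep('92')
for d in [100,96,92]:
    bot.servo_line(c,feed=.002,attitude=quat(Y0-R(d)));rep('rot%d'%d)
bot.set_gripper(.045)
rep('open')
bot.servo_line([*c[:2],.17],feed=.1)
rep('up')
s=bot.snapshot('top');save(s,'top1')
s=bot.snapshot('scene');save(s,'scene1')
s=bot.snapshot('wrist');save(s,'w4after')
```

```text
55 t15.76 w 35.09 mm [-3.8 -1.9 -0.8] [-0.307  0.755 -0.051] yaw -5.0 [ 0.584  -0.2275  0.1217]
92 t16.62 w 35.23 mm [-7.6 -1.2  2. ] [-0.125  1.202  0.011] yaw -42.0 [ 0.5834 -0.2272  0.1217]
rot100 t16.98 w 35.04 mm [-7.8 -0.5  2.3] [-0.082  1.264 -0.095] yaw -50.0 [ 0.5832 -0.2271  0.1217]
rot96 t17.29 w 35.00 mm [-7.4 -0.7  2.2] [-0.105  1.245  0.117] yaw -46.0 [ 0.5833 -0.2271  0.1217]
rot92 t17.61 w 35.02 mm [-7.3 -1.1  2. ] [-0.115  1.223  0.11 ] yaw -42.0 [ 0.5833 -0.2272  0.1216]
open t17.93 w 45.11 mm [-0.   0.2  0.2] [ 0.001  0.009 -0.014] yaw -42.0 [ 0.5855 -0.2272  0.1222]
up t18.63 w 45.02 mm [-0.1 -0.1 -0.3] [-0.012 -0.009 -0.011] yaw -42.0 [ 0.5842 -0.2272  0.169 ]
```

View pics/w4after.png

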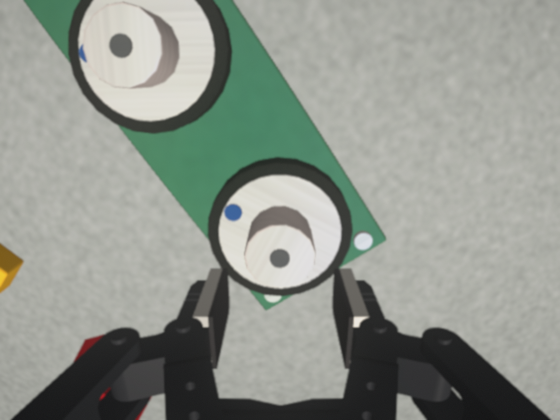

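```bash
python3 -c "
import cv2
i=cv2.imread('pics/top1.png')[150:270,180:440]
cv2.imwrite('pics/top1c.png',cv2.resize(i,None,fx=3,fy=3,interpolation=2))
"
```

```text
(no output)
```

View pics/top1c.png

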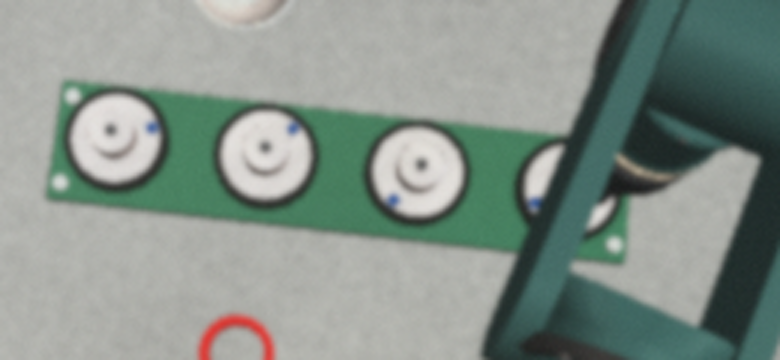

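```bash
cat >> h.py <<'E'
R=np.radians
def wheel(k,y0,y1):
    sg=np.sign(y1-y0);c=W[k];q0=quat(R(y0))
    bot.move_pose([*c,.17],q0)
    bot.servo_line([*c,.1215],feed=.1);rep('W%d down'%k)
    bot.set_gripper(.038);a=avg(4);print(a[0],a[1])
    if np.linalg.norm(a[1])>15: return
    bot.set_gripper(.0345);rep('grip')
    p=lambda y,f:bot.servo_line([*c,.1215],feed=f,attitude=quat(R(y)))
    for d in [8,4,8]:
        p(y0+sg*d,.002);rep('slow %+d'%(sg*d))
    p(y1,.1)
    rep('turned')
    for d in [8,4,0]:
        p(y1+sg*d,.002);rep('slow %+d'%(sg*d))
    bot.set_gripper(.045)
    bot.servo_line([*c,.17],feed=.15);st('up')
    s=bot.snapshot('wrist');save(s,'w%dafter'%k)
E
python3 - <<'E'
from h import *
wheel(3,-42,48)
E
```

```text
W3 down t20.03 w 45.10 mm [0.1 0.1 0.2] [0.027 0.003 0.019] yaw -42.0 [ 0.6016 -0.1088  0.1224]
0.03812577080709747 [-2.22210155  1.80548735  2.32028832]
grip t20.59 w 35.16 mm [-5.1  4.1  6.4] [ 0.658  0.88  -0.007] yaw -42.0 [ 0.6005 -0.1074  0.1225]
slow +8 t20.95 w 34.99 mm [-4.9  3.7  6.1] [0.634 0.875 0.003] yaw -34.0 [ 0.6005 -0.1074  0.1225]
slow +4 t21.27 w 35.02 mm [-5.4  3.8  6. ] [ 0.64   0.875 -0.001] yaw -38.0 [ 0.6005 -0.1074  0.1225]
slow +8 t21.58 w 35.03 mm [-5.1  3.6  5.8] [0.643 0.9   0.013] yaw -34.0 [ 0.6005 -0.1074  0.1225]
turned t23.23 w 35.13 mm [-5.5  3.9  6.1] [0.513 0.915 0.017] yaw 48.0 [ 0.6005 -0.1074  0.1225]
slow +8 t23.59 w 35.00 mm [-5.5  3.7  5.9] [ 0.535  0.906 -0.005] yaw 56.0 [ 0.6005 -0.1075  0.1225]
slow +4 t23.91 w 34.99 mm [-5.3  3.8  6.2] [ 0.563  0.897 -0.019] yaw 52.0 [ 0.6005 -0.1074  0.1225]
slow +0 t24.23 w 34.96 mm [-5.2  3.6  6.2] [ 0.564  0.908 -0.009] yaw 48.0 [ 0.6005 -0.1074  0.1225]
up t24.96 w0.0447 F [-0.47 -0.65  0.29] M [ 0.038 -0.012  0.025] yaw48.0 [ 0.6013 -0.1086  0.1702]
```

View pics/w3after.png

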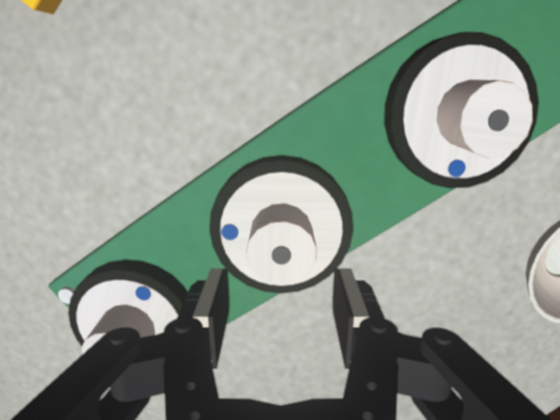

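```bash
python3 - <<'E'
from h import *
wheel(2,48,-42)
wheel(1,-42,48)
P=pose();s=bot.snapshot('top');save(s,'top2')
E
python3 -c "
import cv2
i=cv2.imread('pics/top2.png')[150:270,180:440]
cv2.imwrite('pics/top2c.png',cv2.resize(i,None,fx=3,fy=3,interpolation=2))
"
```

```text
W2 down t26.26 w 45.04 mm [-0.3 -0.  -0. ] [-0.007 -0.007  0.008] yaw 48.0 [0.6184 0.0107 0.1224]
0.03817370431515941 [ 0.0120241  -0.07485433 -0.11199005]
grip t26.82 w 35.07 mm [-3.1 -1.9  5. ] [-0.301  0.52   0.002] yaw 48.0 [0.6178 0.0108 0.1223]
slow -8 t27.18 w 35.06 mm [-3.6 -2.   6. ] [-0.385  0.586 -0.012] yaw 40.0 [0.6177 0.0106 0.1224]
slow -4 t27.49 w 35.09 mm [-3.  -2.   5.9] [-0.349  0.584  0.024] yaw 44.0 [0.6177 0.0107 0.1224]
slow -8 t27.81 w 35.03 mm [-3.8 -2.5  5.6] [-0.377  0.597  0.01 ] yaw 40.0 [0.6177 0.0106 0.1223]
turned t29.46 w 35.13 mm [-8.3 -2.4  8.9] [-0.335  1.331  0.002] yaw -42.0 [0.6162 0.0107 0.1223]
slow -8 t29.82 w 35.05 mm [-8.5 -2.1  9.2] [-0.29  1.38  0.  ] yaw -50.0 [0.6161 0.0108 0.1223]
slow -4 t30.13 w 35.01 mm [-8.6 -2.1  8.7] [-0.338  1.343  0.024] yaw -46.0 [0.6161 0.0107 0.1223]
slow +0 t30.45 w 34.98 mm [-8.5 -2.2  8.9] [-0.335  1.307  0.013] yaw -42.0 [0.6162 0.0107 0.1223]
up t31.18 w0.0448 F [-0.11 -0.27 -0.24] M [-0.032  0.024 -0.021] yaw-42.0 [0.618  0.0112 0.1701]
W1 down t32.48 w 45.03 mm [ 0.1 -0.2  0.3] [-0.001 -0.007 -0.009] 
[... 261 characters left out ...]
0 [0.6339 0.1313 0.1228]
slow +4 t33.72 w 35.09 mm [-4.6  3.3  5.6] [ 0.643  0.905 -0.012] yaw -38.0 [0.634  0.1313 0.1228]
slow +8 t34.03 w 34.98 mm [-5.   3.2  5.6] [0.632 0.919 0.008] yaw -34.0 [0.6339 0.1313 0.1228]
turned t35.68 w 35.02 mm [-9.3  2.7  8.3] [0.39  1.569 0.006] yaw 48.1 [0.6326 0.1312 0.1228]
slow +8 t36.04 w 35.06 mm [-9.7  2.7  8.7] [0.32  1.601 0.016] yaw 56.1 [0.6325 0.1311 0.1228]
slow +4 t36.36 w 34.99 mm [-9.4  2.8  8.4] [ 0.356  1.586 -0.026] yaw 52.1 [0.6326 0.1311 0.1228]
slow +0 t36.67 w 35.01 mm [-9.3  2.4  8.1] [ 0.383  1.557 -0.011] yaw 48.1 [0.6326 0.1311 0.1228]
up t37.41 w0.0452 F [ 0.18  0.22 -0.2 ] M [-0.026 -0.015 -0.06 ] yaw48.0 [0.6349 0.1298 0.1702]
```

View pics/top2c.png

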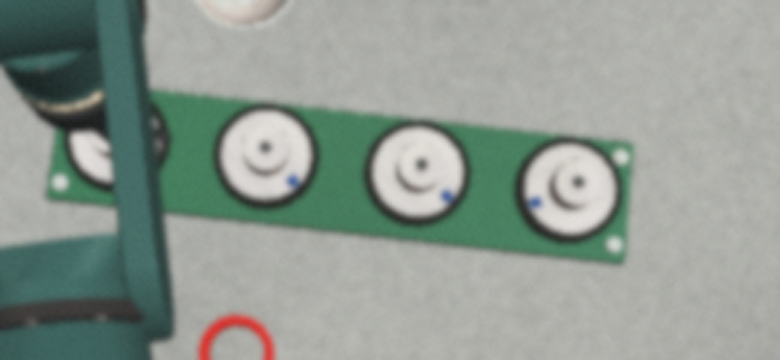

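View pics/w1after.png

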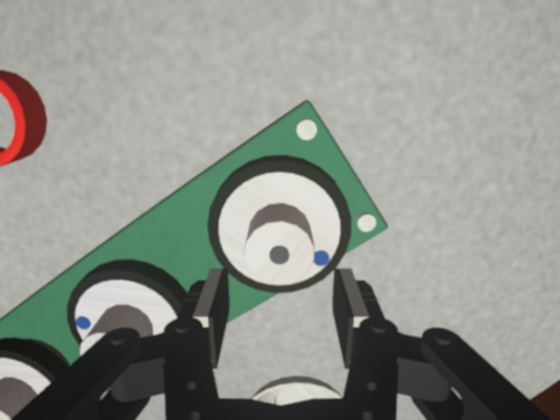

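Run:
```python
from h import *
c=[.3978,.2019];q=quat(0)
bot.move_pose([*c,.15],q)
bot.set_gripper(.075)
r=bot.servo_line([*c,.0815],feed=.1,force_limit=8);print(r);rep('down')
bot.set_gripper(.062);rep('62')
bot.set_gripper(.057);rep('grip')
bot.servo_line([*c,.17],feed=.15);rep('up')
P=pose();s=bot.snapshot('wrist');save(s,'wgrip');np.save('pics/wgrip.npy',dict(s=s,P=P),allow_pickle=True)
s=bot.snapshot('scene');save(s,'sgrip')
```

```text
False
down t39.81 w 74.93 mm [0.1 0.  0.4] [ 0.024  0.003 -0.   ] yaw 0.0 [0.3985 0.2021 0.0824]
62 t40.16 w 62.07 mm [ 0.1 -0.1  0.2] [ 0.011 -0.005 -0.014] yaw -0.0 [0.398  0.2019 0.0818]
grip t40.44 w 58.02 mm [-2.5 -0.9  6.8] [-0.151  0.523  0.023] yaw 0.0 [0.398  0.202  0.0827]
up t41.25 w 57.84 mm [-0.2 -0.2 -0.9] [-0.008 -0.011 -0.008] yaw -0.0 [0.397  0.2016 0.1684]
```

View pics/wgrip.png

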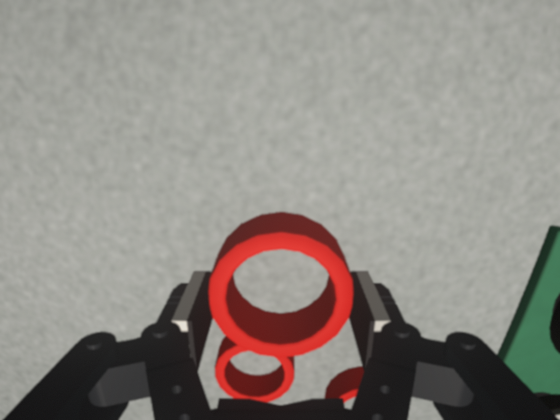

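View pics/sgrip.png

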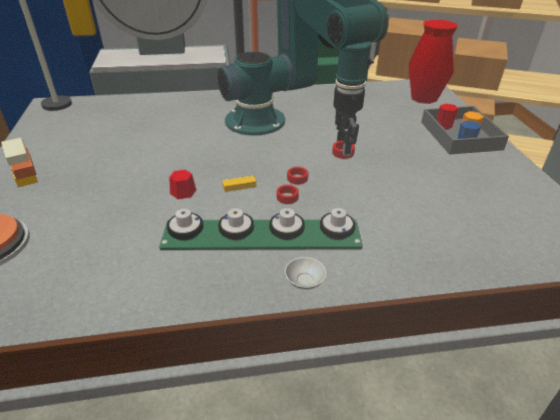

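Run:
```python
from h import *
d=np.load('pics/wgrip.npy',allow_pickle=True).item();s,P=d['s'],d['P']
h=cv2.cvtColor(s['img'],cv2.COLOR_RGB2HSV);m=(((h[...,0]<8)|(h[...,0]>172))&(h[...,1]>150)&(h[...,2]>190)).astype(np.uint8)
n,l,stt,_=cv2.connectedComponentsWithStats(m)
i=l[238,281] if l[238,281] else 1+np.argmax(stt[1:,4]);mm=(l==i).astype(np.uint8);print(stt[i])
# rim top: bright ring; boundary upper (outer) and inner hole
cs,hi=cv2.findContours(mm,cv2.RETR_CCOMP,cv2.CHAIN_APPROX_NONE)
for c in sorted(cs,key=len)[-2:]:
    for zt in (.108,.110,.112):
        w=np.array([toplane(s,p[0]+0.,zt,P)[:2] for p in c]);
        A=np.c_[2*w,np.ones(len(w))];sol=np.linalg.lstsq(A,(w**2).sum(1),rcond=None)[0]
        print(zt,len(c),sol[:2]-P[0][:2],sol[:2],np.sqrt(sol[2]+sol[:2]@sol[:2]))
print(P[0],yaw_of(P[1]))
```

```text
[ 210  233  142  169 6352]
0.108 298 [-6.97119405e-07 -1.62474651e-03] [0.39695123 0.19995949] 0.023223427703162533
0.11 298 [ 7.10383769e-06 -3.26917193e-04] [0.39695903 0.20125732] 0.022870080036050695
0.112 298 [1.49047948e-05 9.70912124e-04] [0.39696683 0.20255515] 0.022516732368938544
0.108 618 [-0.00341954 -0.01252352] [0.39353239 0.18906072] 0.03424241052867657
0.11 618 [-0.00335972 -0.01105986] [0.39359221 0.19052437] 0.03372140751261439
0.112 618 [-0.0032999  -0.00959621] [0.39365203 0.19198803] 0.0332004044965564
[0.39695193 0.20158424 0.16838083] -2.4207756588633846e-05
```

Run:
```python
from h import *
c=W[4];q=quat(0)
bot.servo_line([.3978,.2019,.20],feed=.15)
bot.move_pose([*c,.20],q);bot.pause(.2);rep('above')
P=pose();s=bot.snapshot('wrist');save(s,'wab')
s=bot.snapshot('top');save(s,'tab')
r=bot.servo_line([*c,.165],feed=.08,force_limit=6);print(r);rep('pre')
P=pose();s=bot.snapshot('wrist');save(s,'wpre')
```

```text
above t43.67 w 57.91 mm [-0.1 -0.1 -0.8] [-0.006 -0.005  0.011] yaw 0.1 [ 0.5848 -0.2265  0.2003]
False
pre t44.43 w 57.97 mm [ 0.1 -0.  -0.6] [-0.023 -0.013 -0.009] yaw -0.0 [ 0.5848 -0.2275  0.1653]
```

View pics/wpre.png

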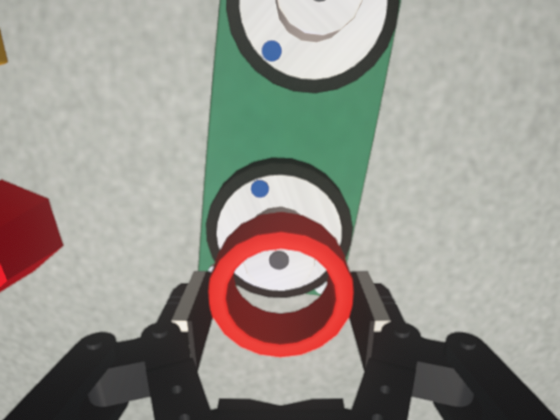

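```bash
python3 - <<'E'
from h import *
c=W[4]
r=bot.servo_line([*c,.145],feed=.05,force_limit=5);print(r);rep('mid')
if not r:
    r=bot.servo_line([*c,.1225],feed=.03,force_limit=5);print(r);rep('low')
s=bot.snapshot('wrist');save(s,'wlow')
s=bot.snapshot('scene');save(s,'slow')
E
python3 -c "
import cv2,numpy as np
i=cv2.imread('pics/slow.png')[170:270,140:280]
i=cv2.resize(i,(588,420),interpolation=2)
cv2.imwrite('pics/lowm.png',cv2.resize(np.hstack([cv2.imread('pics/wlow.png')[:,120:440],i[:,:470]]),None,fx=1,fy=1))
"
```

```text
False
mid t45.10 w 57.96 mm [ 0.2 -0.  -0.6] [-0.003 -0.016  0.015] yaw 0.0 [ 0.5847 -0.2275  0.145 ]
True
low t45.81 w 58.01 mm [-0.2  0.3  4.3] [0.03  0.033 0.003] yaw -0.0 [ 0.5843 -0.2273  0.1248]
```

View pics/lowm.png

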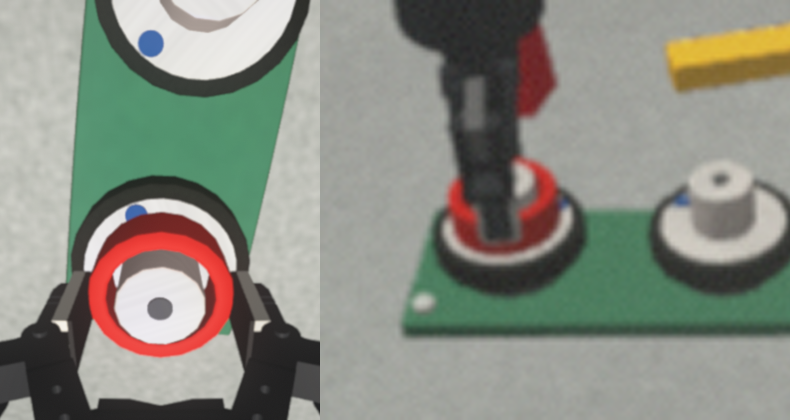

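Contact came at TCP z 0.1248, which is where I expected the collar to seat, and the hub shows through it. I'll release and check.

```bash
python3 - <<'E'
from h import *
c=W[4]
bot.set_gripper(.064);bot.set_gripper(.075);rep('open')
bot.servo_line([*c,.20],feed=.15)
bot.servo_line([c[0]-.02,c[1],.25],feed=.15);rep('up')
P=pose();s=bot.snapshot('wrist');save(s,'wend')
h=cv2.cvtColor(s['img'],cv2.COLOR_RGB2HSV);m=(((h[...,0]<8)|(h[...,0]>172))&(h[...,1]>150)&(h[...,2]>150)).astype(np.uint8)
cs,_=cv2.findContours(m,cv2.RETR_CCOMP,cv2.CHAIN_APPROX_NONE)
for k in cs:
    if len(k)>80:
        w=np.array([toplane(s,p[0]+0.,.066,P)[:2] for p in k]);A=np.c_[2*w,np.ones(len(w))];sol=np.linalg.lstsq(A,(w**2).sum(1),rcond=None)[0]
        print(sol[:2],np.sqrt(sol[2]+sol[:2]@sol[:2]),len(k))
for d in bot.place_of(s,'collar_center'): print(d['position'],d['confidence'],toplane(s,d['position'],.054,P))
s=bot.snapshot('scene');save(s,'send')
for th,z in [('glass_center',.027),('stone_center',.011),('dish_center',.015)]:
    for d in bot.place_of(s,th)[:1]: print(th,d['position'],np.round(toplane(s,d['position'],z),4))
E
python3 -c "
import cv2,numpy as np
i=cv2.imread('pics/send.png')[160:300,150:370]
i=cv2.resize(i,(660,420),interpolation=2)
cv2.imwrite('pics/sendc.png',i)
"
```

```text
open t46.48 w 74.96 mm [-0.  -0.1 -0.1] [ 0.002 -0.017  0.01 ] yaw -0.0 [ 0.5837 -0.227   0.1234]
up t47.72 w 75.06 mm [ 0.  -0.  -0.4] [-0.001  0.007  0.007] yaw -0.0 [ 0.5643 -0.2272  0.2483]
[ 0.40321547 -0.23546048] 0.02597820107050166 190
[ 0.58437011 -0.22731558] 0.02903608479209806 225
[ 0.5843025  -0.22718708] 0.022593999253879903 175
[292.3, 156.0] 0.5 [ 0.5719585  -0.19503142  0.054     ]
glass_center [180.3, 182.2] [ 0.3875 -0.2415  0.027 ]
stone_center [239.4, 181.6] [ 0.383  -0.0821  0.011 ]
dish_center [302.1, 275.7] [0.7653 0.0224 0.015 ]
```

View pics/wend.png

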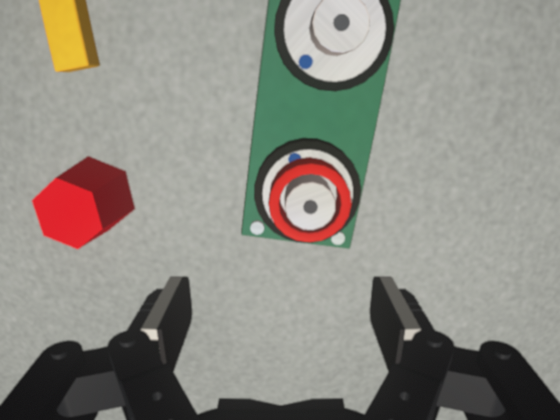

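View pics/sendc.png

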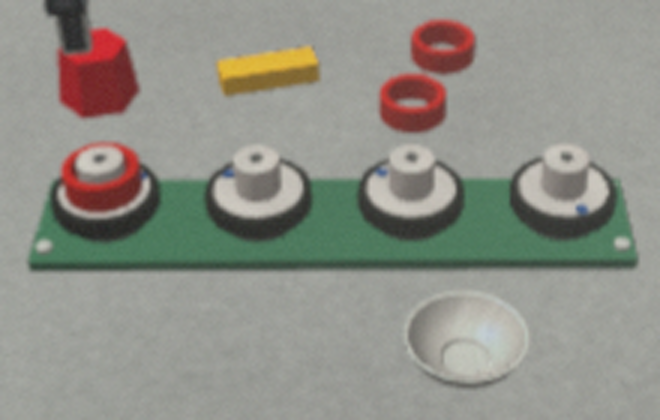

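Run:
```python
from h import *
for n in ('scene0','send'):
    h=cv2.cvtColor(cv2.imread(f'pics/{n}.png'),cv2.COLOR_BGR2HSV);m=(h[...,0]>18)&(h[...,0]<32)&(h[...,1]>140);m[:,:215]=0;m[:,275:]=0;m[:165]=0;m[205:]=0
    y,x=np.nonzero(m);print(n,x.mean(),y.mean(),len(x))
bot.close_job();print(bot.current_clock())
```

```text
scene0 238.71513353115728 182.9406528189911 337
send 238.67256637168143 182.97935103244836 339
the job is handed in; nothing more can be done
the job is handed in; nothing more can be done
```

I turned all four wheels about a quarter turn, found that wheel_4 (the rightmost) drags, and put the red collar over its hub. I let go and handed the job in with the clock at about 48 s.

- **Which wheel:** wheel_4 held about ±0.06 to ±0.12 N m after slow steps, and the sign flipped with the turning direction. The other three stayed at 0.03 N m or less. The sign on wheel_4 was opposite to what I would expect for a resisting moment, so I went by its size and the reversal.
- **Turning:** the pictures show each dot clearly moved from where it started; wheel_4's measured about 89°.
- **Collar:** in the last wrist picture its centre measured about 0.3 mm from the hub axis. Its outline fits a circle of about the right size at the seated height, so it lies flat. The downward move stopped on contact within about 0.5 mm of the expected seating height.
- **Bystanders:** the stone's image position is unchanged, to under 0.1 px. The network's point for it had shifted by about 11 mm, which I take as network scatter. The glass block and dish look where they were; the network's points for them moved 3 and 9 mm.

Two things I could not confirm:
- **Grip force:** the force on the hubs could not be read. I closed to a set width, 0.5 mm under the width at contact, to keep it gentle.
- **Collar network:** its only report in the last picture was a 0.5-confidence point about 35 mm off the hub. I went with the circle fit and the pictures instead.

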